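Refit the filter box cover and hold it on its seal

ROBOT

A 6-joint arm with a two-finger parallel gripper is mounted at the origin on a cart in front of the work surface, level with it; the furniture and walls round the work are solid. World frame = base frame: x ahead of the robot, y to its left, z up, the work surface at z = 0. Lengths are in mm, angles in rad, forces in N, time in s.
With the tool pointing down it reaches from about 425 to 1125 mm from the base axis. Payload 14.9 kg.
Tool frame: the origin (TCP) lies on the centre line of the jaws, within the pads' length; the fingertips stand 19 mm ahead of it and the grasp point (between the pads) is the TCP; z points along the fingers, y is the line along which they close (so a half turn about z gives the same grasp; the last joint's range is limited). The gripper opens to 91 mm and grips with 3 to 60 N. Pads are 32 mm wide; open, the fingers measure 118 mm over their backs; the gripper's body (76 mm by 178 mm) begins 60 mm behind the grasp point.
Start: joints at [1.261, 0.379, 1.734, -0, 1.028, -0.033], TCP at [191.302, 673.366, 232.932] pointing down, gripper open.
Joint ranges: [-2.77, 2.77], [-0.74, 2.19], [0, 2.66], [-1.06, 4.2], [0.31, 2.87], [-3.08, 3.08]. Speed limits (rad/s): [1.89, 1.89, 2.39, 3.14, 3.14, 3.14].

INTERFACE

Orientations are given as [roll, pitch, yaw] about the fixed x, y, z axes, in that order (R = Rz(yaw) Ry(pitch) Rx(roll)).
In Python, from rig import env, viewer gives the robot as it stands. The module is installed in compiled form; this text tells all that it offers.
- The arm moves only by the tool servo_tool, never from a script. Its argument "steps" is a list of rows, each a list of 7 numbers: the closure, from -1 (fully open) to 1 (shut), then the shift along the tool's x, y, z scaled (see below), then the turn, a rotation vector about the tool's x, y, z scaled (see below). In form: [[hand, tx, ty, tz, rx, ry, rz], ...]. A call has 1 to 10 rows; each row shifts and turns the commanded pose from where the row before left it, along the tool's axes as they then stand; what a row does not reach is not made up. The controller multiplies each number of a shift by 20 cm and each number of a turn by 30 degrees. A row lasts 1/10 s, in which the tool goes at most 50 mm and 8.59 degrees, less where a joint would pass 70% of its speed; a pose out of reach is approached as far as the arm can. A call with a number of a shift or a turn outside -1 to 1 is refused whole. A call with a gripper value outside its range is refused whole. The fingers move at their own pace and stop on an object; the grip force is fixed at half the most. Time passes only in rows, so rows that do not move let the fingers close. It gives the time, the measured TCP pose, the force, the opening and the grip force at its end, in the units of the state.
- env.observe(): the state, without advancing time (a new reading comes with each control period).
- viewer.snapshot(name): name is "scene" or "top" or "wrist"; returns a dict with "img" (400x640x3 uint8, blue, green, red), "fovy" (degrees; the focal length in pixels is half the picture's height over the tangent of half this angle, whatever the lens; pixels are square), "cx", "cy" (the principal point, pixels), "position" and "orientation" of the camera in the world; the wrist camera has in their place "hand_eye" (4x4, takes a point from camera to tool coordinates, whose origin is the TCP and whose axes are the flange's). Camera axes: x right, y up, looking along -z (the intrinsics and any distortion apply to the point x, -y, -z); pixel columns grow to the right and rows downward; lengths in mm; the calibration is good to about 2 mm. A picture is of the moment at which its call begins: read the wrist's pose just before it. There is no depth.
- env.hand_in(): hands the job in; it is judged then, once.
The state is a dict: "t": time; "qpos": joint angles; "dq": joint speeds; "tau": joint torques, N m; "tool_pos": TCP position; "tool_rot": TCP orientation; "wrist_force": force on the tool from outside, world axes, zero at the start; "wrist_torque": the same for the moment, N m; "finger_gap": finger opening in mm; "gripper_force": force on a finger pad.
Only numpy, scipy, OpenCV 4.12 (cv2) and the standard library are available. Lean on these libraries where they do the work, as an engineer would, in place of code of your own. Each camera call takes 0.05 s, during which the arm holds its last target. There are 200 camera calls.

TASK

The filter in the low grey powder-extractor box has just been changed and its grey metal cover panel with the black handle lies beside it. Turn both wing fasteners on the box until they line up with the slots of the panel, fit the panel over them, and press it down against the rubber seal until it is home and the wings stand clear above its face. Finish while still holding the panel pressed down, so that I can lock the wings, and leave the other things on the worktop where they stand.

Things in the scene. Friction and masses are not known exactly. Their poses are not given: they have to be found in the camera images.
- filter_box: Grey louvred case, 190 (own x) x 270 (own y) x 74 mm high, fixed at the robot's left or right; origin under its centre. A pipe stub sticks 30 mm out of its +x face. In its flat top: a 90 x 112 mm opening with a white pleated filter, round it a black rubber seal (106 x 128 mm, 5 mm above the top), and a wing fastener at each end, at own (0, +82) and (0, -82) mm.
- stud_a_wing (a point): Wing fastener at the box's +y end; point on its vertical turning axis, 16 mm above the box top (z = 90 mm). Steel wing 30 mm long (own x), 9 mm thick (own y), flat sides, underside 8.5 mm and rounded top 24 mm above the box top, on a 9 mm shank. Its frame turns with it. Beside it only the flat box top and the 5 mm seal.
- stud_b_wing (a point): The same for the fastener at the -y end of the box.
- stud_a (a joint): Angle of wing a: 0 = along the box's own x, as the slots of the fitted panel lie (a stop is there); positive = counter-clockwise from above, to a stop at 1.571. It starts turned 0.8 to 1.4 away, so that the panel cannot pass, stays where it is left and takes about 0.05 N m to turn.
- stud_b (a joint): The same for wing b: 0 = aligned, starts at 0.8 to 1.4.
- seal (a joint): How far the rubber seal is pressed down, m: 0 = free, standing 5 mm above the box top; at 0.005 the panel lies metal to metal on the box. Springy, about 3 N per mm; the panel's own weight presses it 1.0 to 1.5 mm; above 0.0025 the wings stand clear above the panel's upper face.
- panel: Loose flat grey-painted aluminium cover panel, 120 (own x) x 200 (own y) x 6 mm, about 0.4 kg; origin at the centre of its underside. Two slots through it at own (0, +82) and (0, -82) mm, each 37 mm along x, 15 mm along y. Fits either way round. Starts flat on the worktop beside the box; fitted, it is centred on the box, long side along the box's own y.
- panel_handle (a point): Centre of the bar of the black bridge handle on the middle of the panel: bar 14 mm wide (own x), 100 mm long (own y), 12 mm high, its middle 40 mm above the panel's underside, 28 mm free below it, a post under each end (72 mm clear between them).
- jar_a: White lidded cream jar with a blue band, 61 mm across, 46 mm high, a bystander standing behind the work; origin under its centre.
- dropper_1: Brown dropper bottle with a black teat, 33 mm across, 102 mm high, a bystander standing behind the work; origin under its centre.
- cosmetic_pot: Low cream-coloured pot with a lid, 63 mm across, 34 mm high, a bystander standing behind the work; origin under its centre.

How it is judged:
By the outcome, as a careful person would: the job done as asked, in the order asked, and still so for the second after the job is handed in, while the arm keeps its last pose, push and grip.
It also fails if it takes over 64 s, if anything falls off the work surface, if the arm or the gripper's body presses on something with over 40 N, if the wrist force passes 120 N, or if a joint passes its speed limit or range.

## Working session

There is one attempt and no reset: what is moved stays moved. The work goes in short steps, Python scripts to look and compute and a tool call to move; the robot and the scene stay as the last step left them, time stands still between calls to the robot, and variables do not carry over. Pictures are saved under pics/ and viewed, at most 10 in all, crops included, and the job is handed in when it is done.

Besides the shell and the picture viewer there is one more tool, called after "Emit:" as name(argument=value, ...), one argument or row to a line, values as JSON. servo_tool: Moves the arm, as the interface text tells. Its arguments: {"type":"object","properties":{"steps":{"type":"array","items":{"type":"array","items":{"type":"number"}}}},"required":["steps"]}

```bash
mkdir -p pics
cat > h.py <<'E'
import numpy as np, cv2
from rig import env, viewer
from scipy.spatial.transform import Rotation as R
E
python3 - <<'E'
from h import *
o=env.observe(); print(o)
for n in ("top","scene"):
    s=viewer.snapshot(n); cv2.imwrite(f"pics/{n}0.png",s["img"]); np.save(f"pics/{n}0.npy",s,allow_pickle=True)
    print({k:v for k,v in s.items() if k!="img"})
E
```

```text
{'t': 0.0, 'qpos': array([ 1.26069667e+00,  3.79420019e-01,  1.73479240e+00, -6.69766153e-06,
        1.02849914e+00, -3.33191220e-02]), 'dq': array([ 0.0001826 ,  0.00085716, -0.00029742, -0.00108613,  0.00071954,
       -0.00128996]), 'tau': array([ 5.46781535e-03, -7.63729692e+01, -4.34378707e+01,  6.51599793e-02,
        4.23622783e-02, -8.81403366e-05]), 'tool_pos': array([191.1843032 , 672.98575379, 232.27448066]), 'tool_rot': array([-3.14047418e+00, -3.15442639e-05,  2.86481556e+00]), 'wrist_force': array([ 0.20121249,  0.01163062, -0.61966492]), 'wrist_torque': array([-0.04770482, -0.01364573,  0.07125057]), 'gripper_force': 0.0, 'finger_gap': 91.42746258533123}
{'fovy': 51.320391487621045, 'cx': 316.9250005025141, 'cy': 203.96936270608285, 'position': array([ 476.20257211,  -14.4969263 , 1301.58970539]), 'orientation': array([ 0.09098908,  0.01413208, -1.5852707 ])}
{'fovy': 42.64734264954672, 'cx': 323.36882607971484, 'cy': 201.1904195535503, 'position': array([   49.75450689, -1085.21340644,   770.15604931]), 'orientation': array([ 1.04872236,  0.02038953, -0.46818999])}
```

View pics/top0.png

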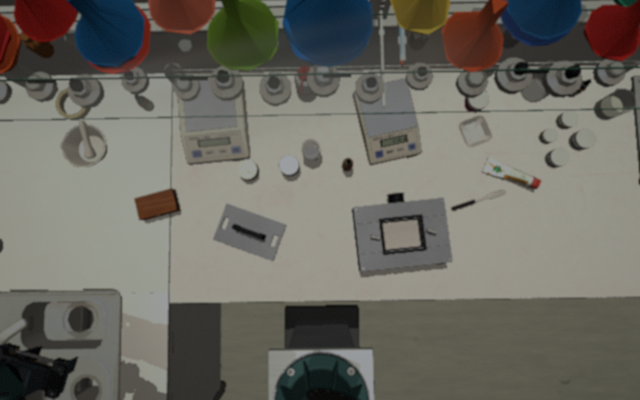

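View pics/scene0.png

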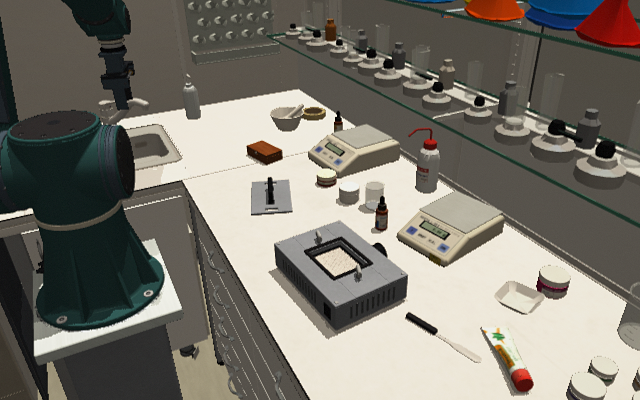

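Top view: the box is at about (402,236), with its pipe stub toward +x at (396,197). The wings are at (374,237) and (432,232), and the panel is at (250,232) with its handle and slots visible. The jars and dropper stand behind, near row 165. Next I'll measure coarsely.

```bash
cat >> h.py <<'E'
def ray(s,u,v,z,tp=None,tr=None):
    f=200/np.tan(np.radians(s["fovy"]/2))
    d=np.array([(u-s["cx"])/f,-(v-s["cy"])/f,-1.])
    if "position" in s: p,M=s["position"],R.from_euler("xyz",s["orientation"]).as_matrix()
    else:
        H=np.array(s["hand_eye"]); T=R.from_euler("xyz",tr).as_matrix()
        M=T@H[:3,:3]; p=np.array(tp)+T@H[:3,3]
    d=M@d; return p+d*(z-p[2])/d[2]
def proj(s,P,tp=None,tr=None):
    f=200/np.tan(np.radians(s["fovy"]/2))
    if "position" in s: p,M=s["position"],R.from_euler("xyz",s["orientation"]).as_matrix()
    else:
        H=np.array(s["hand_eye"]); T=R.from_euler("xyz",tr).as_matrix()
        M=T@H[:3,:3]; p=np.array(tp)+T@H[:3,3]
    c=M.T@(np.array(P)-p); return s["cx"]+f*c[0]/-c[2], s["cy"]-f*c[1]/-c[2]
E
python3 - <<'E'
from h import *
s=np.load("pics/top0.npy",allow_pickle=True).item(); g=cv2.cvtColor(s["img"],cv2.COLOR_BGR2GRAY)
def rect(mask,x0,y0,x1,y1,z,n):
    m=np.zeros_like(mask); m[y0:y1,x0:x1]=mask[y0:y1,x0:x1]
    c=max(cv2.findContours(m,0,2)[0],key=cv2.contourArea)
    P=np.array([ray(s,u,v,z)[:2] for u,v in c[:,0]],np.float32)
    print(n,cv2.minAreaRect(P))
M=lambda b:(b.astype(np.uint8)*255)
rect(M(g<190),205,195,295,270,3,"panel")
rect(M(g<60),225,215,280,245,44,"handle")
rect(M(g<60),375,210,432,258,79,"seal")
rect(M(g<190),340,202,460,285,74,"box")
for n,u,v in(("a",374,237),("b",432,232)): print(n,ray(s,u,v,90))
c=np.vstack([cv2.resize(s["img"][200:280,200:460],None,fx=3,fy=3,interpolation=2)])
cv2.imwrite("pics/c1.png",c)
w=viewer.snapshot("wrist"); print({k:v for k,v in w.items() if k!="img"})
E
```

```text
panel ((511.56878662109375, 215.14443969726562), (281.6105651855469, 230.83590698242188), 89.22254180908203)
handle ((509.16510009765625, 210.38450622558594), (105.79981231689453, 19.189523696899414), 69.51398468017578)
seal ((495.6180114746094, -247.2264404296875), (104.60067749023438, 126.70719146728516), 5.166261672973633)
box ((470.70843505859375, -240.10536193847656), (351.4857177734375, 239.54930114746094), 89.09294128417969)
a [ 488.34365476 -162.8757707    90.        ]
b [ 500.31040289 -330.76588791   90.        ]
{'fovy': 65.79601727522777, 'cx': 316.7057632209038, 'cy': 209.03299464429753, 'hand_eye': array([[-5.44383630e-04,  9.69445275e-01,  2.45307078e-01,
         6.86365732e+01],
       [ 9.99999736e-01,  4.09764861e-04,  5.99815049e-04,
        -8.79272277e-01],
       [ 4.80969644e-04,  2.45307340e-01, -9.69445242e-01,
        -1.52085017e+02],
       [ 0.00000000e+00,  0.00000000e+00,  0.00000000e+00,
         1.00000000e+00]])}
```

View pics/c1.png

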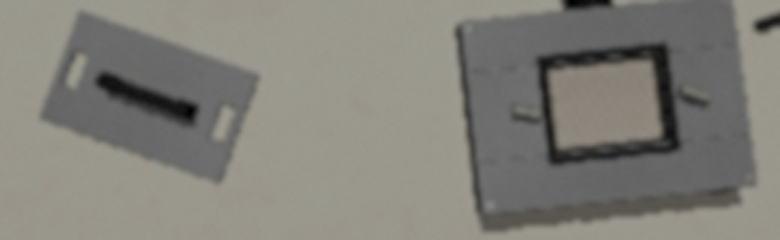

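The crop shows wing a at about 66° and wing b at about 60° from aligned. The box is near (495,-247) with yaw about 5°, and the panel near (509,210) with yaw about -20°. I'll write a constant-row planner and move to look closer with the wrist camera.

```bash
cat >> h.py <<'E'
def plan(p1,yaw1,n,p0=None,r0=None):
    "constant row (repeated n times) from pose now to tool-down pose p1,yaw1(deg)"
    o=env.observe(); p0=o["tool_pos"] if p0 is None else np.array(p0,float); r0=o["tool_rot"] if r0 is None else r0
    A=R.from_euler("xyz",r0); B=R.from_euler("xyz",[np.pi,0,np.radians(yaw1)])
    rv=(A.inv()*B).as_rotvec()/n; S=sum(R.from_rotvec(rv*k).as_matrix() for k in range(n))
    v=np.linalg.solve(S,A.inv().apply(np.array(p1)-p0))
    print(n,"x",np.round(v/200,4),np.round(np.degrees(rv)/30,4),"mm/row %.1f deg/row %.2f"%(np.linalg.norm(v),np.degrees(np.linalg.norm(rv))))
E
python3 - <<'E'
from h import *
plan([490,170,300],71,20)
plan([490,-250,300],71,10,[490,170,300],[np.pi,0,np.radians(71)])
E
```

```text
20 x [-0.1637  0.0023 -0.0169] [-1.000e-04  1.000e-04  1.552e-01] mm/row 32.9 deg/row 4.66
10 x [-0.1986  0.0684  0.    ] [0. 0. 0.] mm/row 42.0 deg/row 0.00
```

Emit:
servo_tool(
  steps=[
    [-1, -0.164, 0.002, -0.017, 0, 0, 0.155],
    [-1, -0.164, 0.002, -0.017, 0, 0, 0.155],
    [-1, -0.164, 0.002, -0.017, 0, 0, 0.155],
    [-1, -0.164, 0.002, -0.017, 0, 0, 0.155],
    [-1, -0.164, 0.002, -0.017, 0, 0, 0.155],
    [-1, -0.164, 0.002, -0.017, 0, 0, 0.155],
    [-1, -0.164, 0.002, -0.017, 0, 0, 0.155],
    [-1, -0.164, 0.002, -0.017, 0, 0, 0.155],
    [-1, -0.164, 0.002, -0.017, 0, 0, 0.155],
    [-1, -0.164, 0.002, -0.017, 0, 0, 0.155],
  ],
)

```text
t: 1.15
tool_pos: [450.0, 484.2, 266.8]
tool_rot: [-3.141, 0.0, 2.05]
wrist_force: [0.3, -0.5, -0.3]
finger_gap: 91.1
gripper_force: 0.0
```

Emit:
servo_tool(
  steps=[
    [-1, -0.164, 0.002, -0.017, 0, 0, 0.155],
    [-1, -0.164, 0.002, -0.017, 0, 0, 0.155],
    [-1, -0.164, 0.002, -0.017, 0, 0, 0.155],
    [-1, -0.164, 0.002, -0.017, 0, 0, 0.155],
    [-1, -0.164, 0.002, -0.017, 0, 0, 0.155],
    [-1, -0.164, 0.002, -0.017, 0, 0, 0.155],
    [-1, -0.164, 0.002, -0.017, 0, 0, 0.155],
    [-1, -0.164, 0.002, -0.017, 0, 0, 0.155],
    [-1, -0.164, 0.002, -0.017, 0, 0, 0.155],
    [-1, -0.164, 0.002, -0.017, 0, 0, 0.155],
  ],
)

```text
t: 2.15
tool_pos: [490.1, 167.5, 300.9]
tool_rot: [-3.141, 0.0, 1.238]
wrist_force: [-0.1, 0.1, 0.2]
finger_gap: 91.2
gripper_force: 0.0
```

Emit:
servo_tool(
  steps=[
    [-1, 0, 0, 0, 0, 0, 0],
    [-1, 0, 0, 0, 0, 0, 0],
  ],
)

```text
t: 2.35
tool_pos: [490.5, 168.6, 301.1]
tool_rot: [3.141, -0.0, 1.241]
wrist_force: [-0.1, -0.5, -0.2]
finger_gap: 91.7
gripper_force: 0.0
```

Run:
```python
from h import *
o=env.observe(); w=viewer.snapshot("wrist"); w["tp"],w["tr"]=o["tool_pos"],o["tool_rot"]; np.save("pics/w1.npy",w,allow_pickle=True)
print(w["tp"],np.degrees(w["tr"])); cv2.imwrite("pics/w1.png",w["img"])
plan([490,-250,300],71,10)
```

```text
[490.48852971 168.5982108  301.07243402] [ 1.79982857e+02 -2.02218625e-02  7.11231536e+01]
10 x [-0.1984  0.0676  0.0005] [ 0.     -0.      0.0006] mm/row 41.9 deg/row 0.02
```

View pics/w1.png

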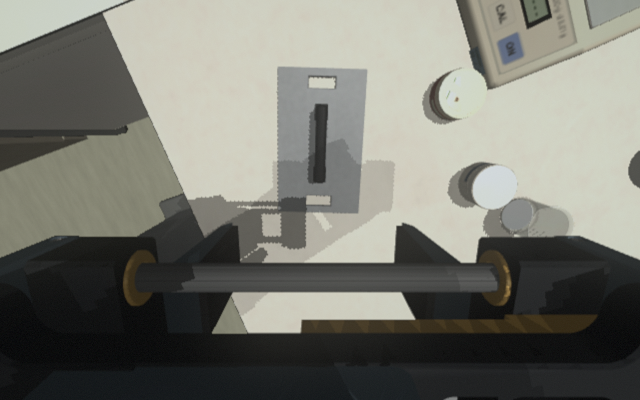

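The wrist view shows the panel at columns 277–367, rows 67–213, with the handle bar at (320,145) and slots at (322,83) and (318,200). On to the box view.

Emit:
servo_tool(
  steps=[
    [-1, -0.224, 0.07, -0.01, 0, 0, 0],
    [-1, -0.224, 0.07, -0.01, 0, 0, 0],
    [-1, -0.224, 0.07, -0.01, 0, 0, 0],
    [-1, -0.224, 0.07, -0.01, 0, 0, 0],
    [-1, -0.224, 0.07, -0.01, 0, 0, 0],
    [-1, -0.224, 0.07, -0.01, 0, 0, 0],
    [-1, -0.224, 0.07, -0.01, 0, 0, 0],
    [-1, -0.224, 0.07, -0.01, 0, 0, 0],
    [-1, -0.224, 0.07, -0.01, 0, 0, 0],
    [-1, -0.224, 0.07, -0.01, 0, 0, 0],
  ],
)

```text
t: 3.4
tool_pos: [478.6, -301.8, 320.8]
tool_rot: [-3.142, -0.0, 1.244]
wrist_force: [0.5, 0.6, 0.0]
finger_gap: 91.2
gripper_force: 0.0
```

Emit:
servo_tool(
  steps=[
    [-1, 0, 0, 0, 0, 0, 0],
    [-1, 0, 0, 0, 0, 0, 0],
    [-1, 0, 0, 0, 0, 0, 0],
  ],
)

```text
t: 3.7
tool_pos: [478.5, -299.2, 320.5]
tool_rot: [-3.141, -0.0, 1.243]
wrist_force: [-1.1, 0.1, -0.3]
finger_gap: 91.4
gripper_force: 0.0
```

Run:
```python
from h import *
o=env.observe(); w=viewer.snapshot("wrist"); w["tp"],w["tr"]=o["tool_pos"],o["tool_rot"]; np.save("pics/w2.npy",w,allow_pickle=True)
print(w["tp"],np.degrees(w["tr"])); cv2.imwrite("pics/w2.png",w["img"])
```

```text
[ 478.50569865 -299.15139006  320.51669402] [-1.79958631e+02 -2.23355433e-02  7.12271677e+01]
```

View pics/w2.png

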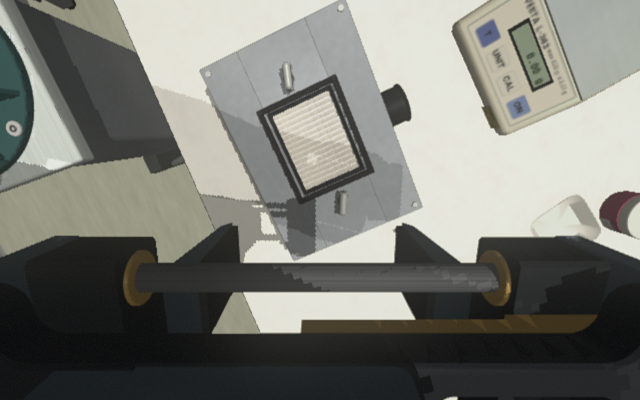

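The wrist view shows the seal centred near (316,139), wing a at (288,76) and wing b at (342,203). Next I'll fit these.

Run:
```python
from h import *
w=np.load("pics/w2.npy",allow_pickle=True).item(); p=np.load("pics/w1.npy",allow_pickle=True).item()
def rect(s,mask,x0,y0,x1,y1,z,n):
    m=np.zeros(mask.shape,np.uint8); m[y0:y1,x0:x1]=mask[y0:y1,x0:x1]
    c=max(cv2.findContours(m,0,2)[0],key=cv2.contourArea)
    P=np.array([ray(s,u,v,z,s["tp"],s["tr"])[:2] for u,v in c[:,0]],np.float32)
    r=cv2.minAreaRect(P); print(n,np.round(np.r_[r[0],r[1],r[2]],1))
g=cv2.cvtColor(w["img"],6); f=cv2.filter2D(g,-1,np.ones((1,1)))
for t in(45,55,65): rect(w,g<t,250,68,376,204,79,"seal")
hsv=cv2.cvtColor(w["img"],40)
print("wing a px\n",g[55:102:3,270:308:2]); print("wing b px\n",g[184:222:3,326:360:2])
q=cv2.cvtColor(p["img"],6)
for t in(40,50,60): rect(p,q<t,305,95,335,190,46,"handle")
sl=q>185
for a in((304,73,340,93),(302,193,334,210)): rect(p,sl,*a,4,"slot")
```

```text
seal [ 455.7 -312.8    6.7   14.3   71.2]
seal [ 496.2 -258.8  103.9  104.8    5.2]
seal [ 495.1 -248.5  105.1  126.7    5.2]
wing a px
 [[169 170 168 170 168 169 170 168 167 168 168 169 169 169 169 168 170 171
  171]
 [169 168 169 168 168 168 169 170 169 167 168 168 169 170 169 169 171 173
  172]
 [168 168 168 168 168 169 171 157 160 168 166 170 168 169 169 171 171 172
  174]
 [169 168 169 170 171 170 141 165 201 164 136 167 170 168 171 173 173 174
  174]
 [169 170 171 170 171 169 126 161 221 174 114 158 172 171 172 173 174 173
  173]
 [171 170 171 169 171 118  98 150 213 186 125 169 174 173 171 172 172 172
  174]
 [168 168 170 170 151 108 107 141 203 195 144 140 175 173 173 173 175 175
  176]
 [168 168 169 171 173 118 107 129 184 204 154  94 163 175 174 174 176 177
  177]
 [170 170 169 170 174 151  99 115 170 221 165 102 132 175 173 175 176 178
  176]
 [169 169 170 170 172 171 109 108 163 223 173 108 170 176 177 177 178 177
  176]
 [169 170 171 171 172 150 109 101 151 206 178 115 163 177 176 177 175 174
  177]
 [169 169 172 174 174 175 120 111 111 132 127 141 167 177 176 178 176 13
[... 720 characters left out ...]
6  78  59  90 140 165 144 136 136 137 138 138 138]
 [136 138 138 137  99  78  62  95 144 165 139 137 136 136 138 137 138]
 [137 136 138 138 118  78  77 101 145 163 132 136 136 139 137 136 136]
 [136 136 137 137 116  80  76 105 149 162 129 139 137 137 138 136 138]
 [138 137 136 135  96  77  74 109 151 161 133 138 138 138 139 139 138]
 [137 137 137 137 136 137 118 113 133 140 138 137 138 139 139 137 137]
 [137 137 138 137 135 137 138 138 139 138 139 139 138 140 139 140 138]
 [137 137 136 137 137 137 137 137 138 139 139 138 138 140 140 140 140]]Traceback (most recent call last):
  File "<stdin>", line 13, in <module>
  File "<stdin>", line 5, in rect
ValueError: max() iterable argument is empty
```

Run:
```python
from h import *
w=np.load("pics/w2.npy",allow_pickle=True).item(); p=np.load("pics/w1.npy",allow_pickle=True).item()
r=lambda s,u,v,z:ray(s,u,v,z,s["tp"],s["tr"])
g=cv2.cvtColor(w["img"],6).astype(float)
for n,(u0,u1,v0,v1,t) in dict(a=(280,296,65,86,180),b=(338,350,196,212,150)).items():
    y,x=np.nonzero(g[v0:v1,u0:u1]>t); P=np.array([r(w,a+u0,b+v0,97)[:2] for a,b in zip(x,y)])
    d=np.linalg.svd(P-P.mean(0))[2][0]; print(n,P.mean(0),np.degrees(np.arctan2(d[1],d[0]))%180, np.ptp((P-P.mean(0))@d))
q=cv2.cvtColor(p["img"],6)
print(q[70:100:3,300:344:3]);print(q[188:216:3,296:344:3]);print(q[95:195:8,306:336:2])
```

```text
a [ 488.67899266 -166.22471331] 77.4082849201162 21.310925030058243
b [ 504.28334132 -328.80604073] 70.36487477097381 19.261886384447642
[[152 152 152 153 155 154 154 154 153 156 156 157 156 155 157]
 [151 152 153 154 153 153 156 156 153 157 157 157 157 157 158]
 [150 151 151  95  94 100  96  85 100  91 101 105 123 156 157]
 [149 150 148 194 208 207 206 207 208 208 206 184 120 156 156]
 [150 150 150 197 207 206 206 208 207 207 206 208 126 155 156]
 [148 149 149 195 206 207 208 207 207 208 208 207 130 153 155]
 [149 152 152 151 158 159 160 170 168 168 177 175 142 157 155]
 [150 150 151 153 152 152 155 154 155 154 155 157 155 156 156]
 [152 149 150 152 150 152 154 153 154 154 158 156 154 154 155]
 [149 147 149 152 150 152 154 153 152 152 153 154 154 154 152]]
[[122 122 122 120 121 120 120 119 121 121 121 119 120 123 122 122]
 [121 122 120 120 120 120 120 121 121 120 120 121 123 121 122 121]
 [122 122 121 117 119 114 117 116 117 115 118 121 122 121 123 121]
 [ 98 116  99  98 177 178 179 177 176 176 178 176 114 120 121 122]
 [ 72  70  71  76 178 177 177 176 178 178 178 175 115 119 122 12
[... 458 characters left out ...]
1 153]
 [148 151 147 127  83  49  51  54  59  60  49 140 151 150 150]
 [149 149 109  96  73  47  49  55  57  57  51 140 150 150 149]
 [146 145  94  94  93  50  51  54  59  54  78 147 150 148 150]
 [145 128  91  93  92  48  50  56  57  51  92 145 147 148 147]
 [144 128  92  93  92  48  49  56  56  48 113 127 122 121 121]
 [140 140  92  93  91  46  47  50  51  46 112 120 121 122 123]
 [120 103  71  72  62  45  46  49  49  49 114 122 122 121 121]
 [121  86  70  71  44  44  47  49  49  44 111 119 120 123 122]
 [121  86  71  69  41  43  45  48  48  47 114 121 120 121 123]
 [122 119  99  81 101 107  94  95  99 121 123 124 121 120 121]
 [121 120 121 120 120 119 121 121 120 119 120 120 122 123 122]]
```

Run:
```python
from h import *
p=np.load("pics/w1.npy",allow_pickle=True).item(); q=cv2.cvtColor(p["img"],6)
def rect(mask,x0,y0,x1,y1,z,n):
    m=np.zeros(mask.shape,np.uint8); m[y0:y1,x0:x1]=mask[y0:y1,x0:x1]
    c=max(cv2.findContours(m,0,2)[0],key=cv2.contourArea)
    P=np.array([ray(p,u,v,z,p["tp"],p["tr"])[:2] for u,v in c[:,0]],np.float32)
    r=cv2.minAreaRect(P); print(n,np.round(np.r_[r[0],r[1],r[2]],1)); return np.array(r[0])
a=rect(q>170,304,73,340,93,3,"s+"); b=rect(q>150,302,193,334,208,3,"s-")
print((a+b)/2,np.linalg.norm(a-b),np.degrees(np.arctan2(*(a-b)[::-1])))
for t in(56,66): rect(q<t,311,95,335,190,46,"handle")
plan([488,-166.2,150],77,6)
plan([488,-166.2,103],77,3,[488,-166.2,150],[np.pi,0,np.radians(77)])
```

```text
s+ [539.4 290.3  12.7  34.1  71.1]
s- [481.5 137.7  12.2  34.4  71.1]
[510.45368958 213.96479034] 163.19604015735186 69.21890734882172
handle [510.4 215.2  97.4  15.   69.6]
handle [510.4 215.2  97.5  15.9  70.3]
6 x [ 0.1085 -0.0236  0.1422] [-0.0002 -0.0001 -0.032 ] mm/row 36.1 deg/row 0.96
3 x [ 0.     -0.      0.0783] [0. 0. 0.] mm/row 15.7 deg/row 0.00
```

Emit:
servo_tool(
  steps=[
    [-1, 0.109, -0.024, 0.142, 0, 0, -0.032],
    [-1, 0.109, -0.024, 0.142, 0, 0, -0.032],
    [-1, 0.109, -0.024, 0.142, 0, 0, -0.032],
    [-1, 0.109, -0.024, 0.142, 0, 0, -0.032],
    [-1, 0.109, -0.024, 0.142, 0, 0, -0.032],
    [-1, 0.109, -0.024, 0.142, 0, 0, -0.032],
    [-1, 0, 0, 0, 0, 0, 0],
    [-1, 0, 0, 0, 0, 0, 0],
  ],
)

```text
t: 4.55
tool_pos: [487.7, -165.8, 150.7]
tool_rot: [-3.141, -0.0, 1.344]
wrist_force: [0.4, -0.4, 0.3]
finger_gap: 91.2
gripper_force: 0.0
```

Emit:
servo_tool(
  steps=[
    [-1, 0, 0, 0.078, 0, 0, 0],
    [-1, 0, 0, 0.078, 0, 0, 0],
    [-1, 0, 0, 0.078, 0, 0, 0],
    [-1, 0, 0, 0, 0, 0, 0],
    [-1, 0, 0, 0, 0, 0, 0],
    [-1, 0, 0, 0, 0, 0, 0],
  ],
)

```text
t: 5.15
tool_pos: [488.4, -167.3, 105.1]
tool_rot: [3.14, 0.0, 1.342]
wrist_force: [1.0, 0.2, -0.3]
finger_gap: 91.0
gripper_force: 0.0
```

Emit:
servo_tool(
  steps=[
    [1, 0, 0, 0.01, 0, 0, 0],
    [1, 0, 0, 0, 0, 0, 0],
    [1, 0, 0, 0, 0, 0, 0],
    [1, 0, 0, 0, 0, 0, 0],
    [1, 0, 0, 0, 0, 0, 0],
    [1, 0, 0, 0, 0, 0, 0],
    [1, 0, 0, 0, 0, 0, 0],
    [1, 0, 0, 0, 0, 0, 0],
    [1, 0, 0, 0, 0, 0, 0],
    [1, 0, 0, 0, 0, 0, 0],
  ],
)

```text
t: 6.15
tool_pos: [487.5, -166.8, 101.7]
tool_rot: [-3.142, -0.0, 1.342]
wrist_force: [-0.2, 0.6, 0.2]
finger_gap: 14.7
gripper_force: 0.0
```

Emit:
servo_tool(
  steps=[
    [1, 0, 0, 0, 0, 0, 0],
    [1, 0, 0, 0, 0, 0, 0],
    [1, 0, 0, 0, 0, 0, 0],
  ],
)

```text
t: 6.45
tool_pos: [487.8, -166.9, 101.8]
tool_rot: [3.141, 0.0, 1.342]
wrist_force: [2.6, -2.0, -3.9]
finger_gap: 8.7
gripper_force: 30.0
```

Emit:
servo_tool(
  steps=[
    [1, 0, 0, 0, 0, 0, 0.239],
    [1, 0, 0, 0, 0, 0, 0.239],
    [1, 0, 0, 0, 0, 0, 0.239],
    [1, 0, 0, 0, 0, 0, 0.239],
    [1, 0, 0, 0, 0, 0, 0.239],
    [1, 0, 0, 0, 0, 0, 0.239],
    [1, 0, 0, 0, 0, 0, 0.239],
    [1, 0, 0, 0, 0, 0, 0.239],
    [1, 0, 0, 0, 0, 0, 0.239],
    [1, 0, 0, 0, 0, 0, 0.239],
  ],
)

```text
t: 7.45
tool_pos: [486.5, -165.6, 101.7]
tool_rot: [-3.139, 0.002, 0.085]
wrist_force: [-4.1, 15.5, 11.2]
finger_gap: 8.9
gripper_force: 30.0
```

Emit:
servo_tool(
  steps=[
    [1, 0, 0, 0, 0, 0, 0],
    [1, 0, 0, 0, 0, 0, 0],
    [1, 0, 0, 0, 0, 0, 0],
  ],
)

```text
t: 7.75
tool_pos: [486.5, -165.5, 101.7]
tool_rot: [-3.139, 0.002, 0.09]
wrist_force: [-4.7, 13.2, 10.8]
finger_gap: 8.7
gripper_force: 30.0
```

Run:
```python
from h import *
o=env.observe(); print(o["wrist_force"],o["wrist_torque"],o["tool_pos"],np.degrees(o["tool_rot"]),o["finger_gap"],np.linalg.norm(o["wrist_torque"]))
```

```text
[-4.74071249 13.21064261 10.83417753] [ 2.472031    0.90887741 -0.02497446] [ 486.50480428 -165.50710141  101.68686567] [-1.79850236e+02  1.38572279e-01  5.16889461e+00] 8.68221713091584 2.633936052002165
```

Emit:
servo_tool(
  steps=[
    [1, 0, 0, 0, 0, 0, 0.04],
    [1, 0, 0, 0, 0, 0, 0.04],
    [1, 0, 0, 0, 0, 0, 0],
  ],
)

```text
t: 8.05
tool_pos: [486.5, -165.5, 101.7]
tool_rot: [-3.139, 0.003, 0.049]
wrist_force: [-4.2, 14.2, 10.7]
finger_gap: 9.2
gripper_force: 30.1
```

Run:
```python
from h import *
o=env.observe(); print(o["wrist_force"],o["wrist_torque"],o["tool_pos"],np.degrees(o["tool_rot"]),o["finger_gap"])
```

```text
[-4.23687042 14.23467294 10.74501609] [2.6727834  0.83273047 0.67924949] [ 486.4757152  -165.49745977  101.66630724] [-1.79867424e+02  1.53764498e-01  2.79370464e+00] 9.219044032359447
```

Emit:
servo_tool(
  steps=[
    [-1, 0, 0, 0, 0, 0, -0.04],
    [-1, 0, 0, 0, 0, 0, 0],
    [-1, 0, 0, 0, 0, 0, 0],
    [-1, 0, 0, 0, 0, 0, 0],
    [-1, 0, 0, -0.06, 0, 0, 0],
    [-1, 0, 0, -0.1, 0, 0, 0],
    [-1, 0, 0, -0.1, 0, 0, 0],
    [-1, 0, 0, 0, 0, 0, 0],
    [-1, 0, 0, 0, 0, 0, 0],
  ],
)

```text
t: 8.95
tool_pos: [487.8, -166.9, 154.4]
tool_rot: [3.141, -0.001, 0.07]
wrist_force: [-0.7, 0.8, -0.1]
finger_gap: 78.1
gripper_force: 0.0
```

Run:
```python
from h import *
o=env.observe(); print(o["tool_pos"],np.degrees(o["tool_rot"]))
plan([503,-329,150],70.5,10)
plan([503,-329,103],70.5,3,[503,-329,150],[np.pi,0,np.radians(70.5)])
```

```text
[ 487.76769893 -166.94709188  154.35368619] [ 1.79966494e+02 -6.61974374e-02  3.99202736e+00]
10 x [-0.0411  0.0756  0.0022] [ 2.000e-04 -1.000e-04 -2.217e-01] mm/row 17.2 deg/row 6.65
3 x [ 0.     -0.      0.0783] [0. 0. 0.] mm/row 15.7 deg/row 0.00
```

Emit:
servo_tool(
  steps=[
    [-1, -0.041, 0.076, 0.002, 0, 0, -0.222],
    [-1, -0.041, 0.076, 0.002, 0, 0, -0.222],
    [-1, -0.041, 0.076, 0.002, 0, 0, -0.222],
    [-1, -0.041, 0.076, 0.002, 0, 0, -0.222],
    [-1, -0.041, 0.076, 0.002, 0, 0, -0.222],
    [-1, -0.041, 0.076, 0.002, 0, 0, -0.222],
    [-1, -0.041, 0.076, 0.002, 0, 0, -0.222],
    [-1, -0.041, 0.076, 0.002, 0, 0, -0.222],
    [-1, -0.041, 0.076, 0.002, 0, 0, -0.222],
    [-1, -0.041, 0.076, 0.002, 0, 0, -0.222],
  ],
)

```text
t: 9.95
tool_pos: [503.2, -329.7, 148.7]
tool_rot: [-3.14, -0.0, 1.237]
wrist_force: [0.8, 0.5, 0.7]
finger_gap: 91.4
gripper_force: 0.0
```

Emit:
servo_tool(
  steps=[
    [-1, 0, 0, 0, 0, 0, 0],
    [-1, 0, 0, 0, 0, 0, 0],
  ],
)

```text
t: 10.15
tool_pos: [502.9, -328.8, 148.8]
tool_rot: [-3.14, -0.0, 1.229]
wrist_force: [-0.0, -0.2, -0.3]
finger_gap: 91.4
gripper_force: 0.0
```

Emit:
servo_tool(
  steps=[
    [-1, 0, 0, 0.078, 0, 0, 0],
    [-1, 0, 0, 0.078, 0, 0, 0],
    [-1, 0, 0, 0.078, 0, 0, 0],
    [1, 0, 0, 0, 0, 0, 0],
    [1, 0, 0, 0, 0, 0, 0],
    [1, 0, 0, 0, 0, 0, 0],
    [1, 0, 0, 0, 0, 0, 0],
    [1, 0, 0, 0, 0, 0, 0],
    [1, 0, 0, 0, 0, 0, 0],
    [1, 0, 0, 0, 0, 0, 0],
  ],
)

```text
t: 11.15
tool_pos: [503.6, -329.3, 103.1]
tool_rot: [3.141, 0.0, 1.232]
wrist_force: [0.3, 0.4, 0.3]
finger_gap: 38.2
gripper_force: 0.0
```

Emit:
servo_tool(
  steps=[
    [1, 0, 0, 0, 0, 0, 0],
    [1, 0, 0, 0, 0, 0, 0],
    [1, 0, 0, 0, 0, 0, 0],
    [1, 0, 0, 0, 0, 0, 0],
    [1, 0, 0, 0, 0, 0, 0],
    [1, 0, 0, 0, 0, 0, 0],
  ],
)

```text
t: 11.75
tool_pos: [503.0, -329.1, 102.9]
tool_rot: [-3.14, -0.0, 1.232]
wrist_force: [-5.8, 0.3, 4.5]
finger_gap: 9.0
gripper_force: 30.0
```

Emit:
servo_tool(
  steps=[
    [1, 0, 0, 0, 0, 0, 0.22],
    [1, 0, 0, 0, 0, 0, 0.22],
    [1, 0, 0, 0, 0, 0, 0.22],
    [1, 0, 0, 0, 0, 0, 0.22],
    [1, 0, 0, 0, 0, 0, 0.22],
    [1, 0, 0, 0, 0, 0, 0.22],
    [1, 0, 0, 0, 0, 0, 0.22],
    [1, 0, 0, 0, 0, 0, 0.22],
    [1, 0, 0, 0, 0, 0, 0.22],
    [1, 0, 0, 0, 0, 0, 0.2],
  ],
)

```text
t: 12.75
tool_pos: [502.6, -328.6, 102.9]
tool_rot: [-3.14, 0.002, 0.086]
wrist_force: [-9.0, 4.9, 10.0]
finger_gap: 8.2
gripper_force: 30.0
```

Emit:
servo_tool(
  steps=[
    [1, 0, 0, 0, 0, 0, 0.04],
    [1, 0, 0, 0, 0, 0, 0.04],
    [1, 0, 0, 0, 0, 0, 0],
    [1, 0, 0, 0, 0, 0, 0],
  ],
)

```text
t: 13.15
tool_pos: [502.6, -328.6, 102.9]
tool_rot: [-3.14, 0.002, 0.05]
wrist_force: [-7.3, 5.0, 9.8]
finger_gap: 9.2
gripper_force: 30.0
```

Run:
```python
from h import *
o=env.observe(); print(o["wrist_force"],o["wrist_torque"],o["tool_pos"],np.degrees(o["tool_rot"]),o["finger_gap"])
```

```text
[-7.32126106  4.98020449  9.83847974] [0.86988252 1.56435601 0.72423703] [ 502.62607032 -328.6094584   102.86051144] [-1.79921659e+02  1.30531055e-01  2.87017853e+00] 9.196393585235949
```

Emit:
servo_tool(
  steps=[
    [-1, 0, 0, 0, 0, 0, -0.04],
    [-1, 0, 0, 0, 0, 0, 0],
    [-1, 0, 0, 0, 0, 0, 0],
    [-1, 0, 0, 0, 0, 0, 0],
    [-1, 0, 0, -0.06, 0, 0, 0],
    [-1, 0, 0, -0.15, 0, 0, 0],
    [-1, 0, 0, -0.2, 0, 0, 0],
    [-1, 0, 0, -0.1, 0, 0, 0],
    [-1, 0, 0, 0, 0, 0, 0],
  ],
)

```text
t: 14.05
tool_pos: [505.0, -330.3, 209.0]
tool_rot: [3.138, -0.004, 0.07]
wrist_force: [0.8, 0.7, -0.4]
finger_gap: 78.0
gripper_force: 0.0
```

Run:
```python
from h import *
o=env.observe(); print(o["tool_pos"],np.degrees(o["tool_rot"]))
plan([510.4,214.2,130],69.4,17)
plan([510.4,214.2,42],69.4,4,[510.4,214.2,130],[np.pi,0,np.radians(69.4)])
```

```text
[ 505.00143019 -330.30448691  209.00002031] [179.79231271  -0.25162081   3.99623773]
17 x [ 0.0978 -0.1381  0.0231] [ 0.0006 -0.0002 -0.1282] mm/row 34.2 deg/row 3.85
4 x [ 0.   -0.    0.11] [0. 0. 0.] mm/row 22.0 deg/row 0.00
```

Emit:
servo_tool(
  steps=[
    [-1, 0.098, -0.138, 0.023, 0, 0, -0.128],
    [-1, 0.098, -0.138, 0.023, 0, 0, -0.128],
    [-1, 0.098, -0.138, 0.023, 0, 0, -0.128],
    [-1, 0.098, -0.138, 0.023, 0, 0, -0.128],
    [-1, 0.098, -0.138, 0.023, 0, 0, -0.128],
    [-1, 0.098, -0.138, 0.023, 0, 0, -0.128],
    [-1, 0.098, -0.138, 0.023, 0, 0, -0.128],
    [-1, 0.098, -0.138, 0.023, 0, 0, -0.128],
    [-1, 0.098, -0.138, 0.023, 0, 0, -0.128],
    [-1, 0.098, -0.138, 0.023, 0, 0, -0.128],
  ],
)

```text
t: 15.05
tool_pos: [584.1, -5.6, 158.2]
tool_rot: [-3.141, 0.001, 0.743]
wrist_force: [-0.3, -0.4, 0.8]
finger_gap: 91.1
gripper_force: 0.0
```

Emit:
servo_tool(
  steps=[
    [-1, 0.098, -0.138, 0.023, 0, 0, -0.128],
    [-1, 0.098, -0.138, 0.023, 0, 0, -0.128],
    [-1, 0.098, -0.138, 0.023, 0, 0, -0.128],
    [-1, 0.098, -0.138, 0.023, 0, 0, -0.128],
    [-1, 0.098, -0.138, 0.023, 0, 0, -0.128],
    [-1, 0.098, -0.138, 0.023, 0, 0, -0.128],
    [-1, 0.098, -0.138, 0.023, 0, 0, -0.128],
    [-1, 0, 0, 0, 0, 0, 0],
    [-1, 0, 0, 0, 0, 0, 0],
    [-1, 0, 0, 0, 0, 0, 0],
  ],
)

```text
t: 16.05
tool_pos: [510.1, 215.1, 126.6]
tool_rot: [-3.142, 0.0, 1.208]
wrist_force: [-0.2, 1.1, 0.1]
finger_gap: 91.3
gripper_force: 0.0
```

Run:
```python
from h import *
o=env.observe(); print(o["tool_pos"],np.degrees(o["tool_rot"]))
plan([510.4,214.2,42],69.4,4)
```

```text
[510.0946868  215.12767842 126.63595598] [-1.79998049e+02  6.83198702e-03  6.92180058e+01]
4 x [-0.0009  0.0008  0.1058] [-0.      0.0001 -0.0015] mm/row 21.2 deg/row 0.05
```

Emit:
servo_tool(
  steps=[
    [-1, 0, 0, 0.108, 0, 0, 0],
    [-1, 0, 0, 0.108, 0, 0, 0],
    [-1, 0, 0, 0.108, 0, 0, 0],
    [-1, 0, 0, 0.108, 0, 0, 0],
    [1, 0, 0, 0, 0, 0, 0],
    [1, 0, 0, 0, 0, 0, 0],
    [1, 0, 0, 0, 0, 0, 0],
    [1, 0, 0, 0, 0, 0, 0],
    [1, 0, 0, 0, 0, 0, 0],
    [1, 0, 0, 0, 0, 0, 0],
  ],
)

```text
t: 17.05
tool_pos: [510.1, 215.8, 40.8]
tool_rot: [3.141, -0.0, 1.209]
wrist_force: [0.2, -1.2, -0.3]
finger_gap: 46.2
gripper_force: 0.0
```

Emit:
servo_tool(
  steps=[
    [1, 0, 0, 0, 0, 0, 0],
    [1, 0, 0, 0, 0, 0, 0],
    [1, 0, 0, 0, 0, 0, 0],
    [1, 0, 0, 0, 0, 0, 0],
    [1, 0, 0, 0, 0, 0, 0],
    [1, 0, 0, 0, 0, 0, 0],
  ],
)

```text
t: 17.65
tool_pos: [509.9, 215.7, 40.4]
tool_rot: [3.141, -0.0, 1.209]
wrist_force: [0.4, -0.0, -1.4]
finger_gap: 13.6
gripper_force: 30.0
```

Run:
```python
from h import *
o=env.observe(); print(o["wrist_force"],o["wrist_torque"],o["tool_pos"],np.degrees(o["tool_rot"]),o["finger_gap"],o["gripper_force"])
p0=o["tool_pos"]+[0,0,160]
plan([495.3,-247.0,200],95.2,12,p0,o["tool_rot"])
```

```text
[ 0.38485312 -0.04170191 -1.36119487] [-0.11702981 -0.04594246 -0.03577715] [509.92207349 215.68683804  40.35664733] [ 1.79990989e+02 -5.94474873e-03  6.92811318e+01] 13.645975157117377 29.99995082616806
12 x [-1.931e-01  2.380e-02  1.000e-04] [ 0.    -0.    -0.072] mm/row 38.9 deg/row 2.16
```

Emit:
servo_tool(
  steps=[
    [1, 0, 0, -0.1, 0, 0, 0],
    [1, 0, 0, -0.2, 0, 0, 0],
    [1, 0, 0, -0.2, 0, 0, 0],
    [1, 0, 0, -0.2, 0, 0, 0],
    [1, 0, 0, -0.1, 0, 0, 0],
    [1, 0, 0, 0, 0, 0, 0],
  ],
)

```text
t: 18.25
tool_pos: [510.9, 216.1, 202.8]
tool_rot: [3.138, -0.003, 1.209]
wrist_force: [1.4, 0.5, -5.0]
finger_gap: 14.0
gripper_force: 30.0
```

Emit:
servo_tool(
  steps=[
    [1, -0.1, 0.012, 0, 0, 0, -0.036],
    [1, -0.19, 0.024, 0, 0, 0, -0.072],
    [1, -0.19, 0.024, 0, 0, 0, -0.072],
    [1, -0.19, 0.024, 0, 0, 0, -0.072],
    [1, -0.19, 0.024, 0, 0, 0, -0.072],
    [1, -0.19, 0.024, 0, 0, 0, -0.072],
    [1, -0.19, 0.024, 0, 0, 0, -0.072],
    [1, -0.19, 0.024, 0, 0, 0, -0.072],
    [1, -0.19, 0.024, 0, 0, 0, -0.072],
    [1, -0.19, 0.024, 0, 0, 0, -0.072],
  ],
)

```text
t: 19.25
tool_pos: [480.9, -147.5, 198.4]
tool_rot: [-3.139, -0.001, 1.569]
wrist_force: [1.8, 0.6, -4.1]
finger_gap: 14.2
gripper_force: 30.0
```

Emit:
servo_tool(
  steps=[
    [1, -0.19, 0.024, 0, 0, 0, -0.072],
    [1, -0.19, 0.024, 0, 0, 0, -0.072],
    [1, -0.1, 0.012, 0, 0, 0, -0.036],
    [1, 0, 0, 0, 0, 0, 0],
    [1, 0, 0, 0, 0, 0, 0],
    [1, 0, 0, 0, 0, 0, 0],
  ],
)

```text
t: 19.85
tool_pos: [496.1, -240.9, 199.1]
tool_rot: [-3.14, -0.001, 1.662]
wrist_force: [-0.2, -0.3, -4.6]
finger_gap: 13.5
gripper_force: 30.0
```

Run:
```python
from h import *
o=env.observe(); w=viewer.snapshot("wrist"); w["tp"],w["tr"]=o["tool_pos"],o["tool_rot"]; np.save("pics/w3.npy",w,allow_pickle=True)
print(w["tp"],np.degrees(w["tr"]),o["wrist_force"],o["wrist_torque"]); cv2.imwrite("pics/w3.png",w["img"])
plan([495.3,-247.0,200],95.2,2)
```

```text
[ 496.10793479 -240.8772021   199.12340256] [-1.79906024e+02 -7.00635077e-02  9.52056955e+01] [-0.24956062 -0.32061674 -4.64518862] [-0.02803514  0.00996967 -0.02178586]
2 x [-0.0151 -0.004  -0.0013] [-0.0011 -0.0008  0.0005] mm/row 3.1 deg/row 0.05
```

View pics/w3.png

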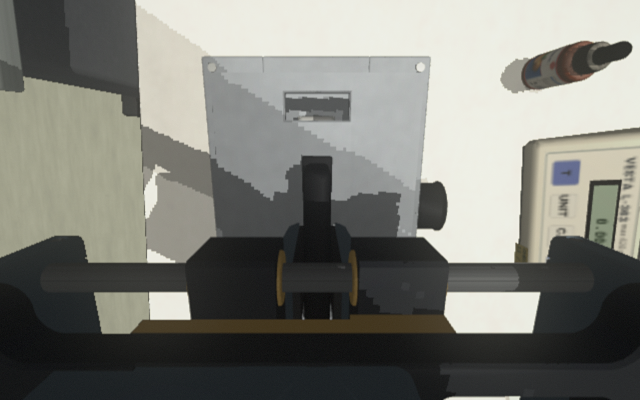

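The slot at the panel's + end (columns 283–352, rows 91–122) shows wing a's tip through it. I'll compute the in-hand offset from the slot edges.

Run:
```python
from h import *
w=np.load("pics/w3.npy",allow_pickle=True).item(); g=cv2.cvtColor(w["img"],6).astype(int)
print(g[86:128:1,[295,317,340]].T); print(g[[98,106],276:292]); print(g[[98,106],344:360])
T=R.from_euler("xyz",w["tr"])
for u,v in((283.5,91.5),(351.5,91.5),(283.5,122),(351.5,122)):
    print(np.round(T.inv().apply(ray(w,u,v,w["tp"][2]-34.4,w["tp"],w["tr"])-w["tp"]),1))
for u,v in((212,67),(420,67)): print("screw",ray(w,u,v,74,w["tp"],w["tr"]))
```

```text
[[179 179 179 180 167 144 115 122 164 179 179 179 146  91  86  87  87  87
   85  85  86  87  84  86 121 151 150 151 150 150 150 124  86  93 122 147
  152 147 147 146 145 146]
 [183 182 183 184 164 130 104 122 164 181 183 175 140  91  86  87  87  88
   86  87  89  88  85  87 100 112 112 111 100  85  88 102 110 118 124 143
  171 184 183 182 180 181]
 [186 186 186 184 168 141 115 123 165 181 181 151 102  86  87  88  86  88
   86  87  87  88  86  88 100 113 114 113 114 114 113 113 112 114 127 147
  172 184 182 183 184 184]]
[[174 174 173 174 175 174 168 151 122  94  92  92  94 102 104 107]
 [174 175 175 174 175 177 177 156 133  96  85  86  87  86  85  85]]
[[147 146 147 144 116 116 133 165 183 185 185 184 184 184 183 183]
 [ 88  88  88  86  76  92 130 175 182 182 181 182 182 182 182 184]]
[ 89.5 -19.   34.5]
[89.5 19.6 34.5]
[ 72.8 -19.5  34.5]
[72.8 20.  34.5]
screw [ 398.42844527 -129.97970985   74.        ]
screw [ 570.15163361 -114.48047053   74.        ]
```

Run:
```python
from h import *
print(env.observe()["tool_pos"]);plan([494.9,-246.2,150],95.2,3)
```

```text
[ 496.3282494  -240.82605129  199.48651393]
3 x [-0.0088 -0.0031  0.0825] [-0.0008 -0.0006  0.0004] mm/row 16.6 deg/row 0.03
```

Emit:
servo_tool(
  steps=[
    [1, -0.009, -0.003, 0.0825, 0, 0, 0],
    [1, -0.009, -0.003, 0.0825, 0, 0, 0],
    [1, -0.009, -0.003, 0.0825, 0, 0, 0],
    [1, 0, 0, 0, 0, 0, 0],
    [1, 0, 0, 0, 0, 0, 0],
    [1, 0, 0, 0, 0, 0, 0],
  ],
)

```text
t: 20.5
tool_pos: [496.0, -247.3, 151.7]
tool_rot: [3.141, 0.001, 1.662]
wrist_force: [-0.3, 0.0, -3.9]
finger_gap: 14.2
gripper_force: 30.0
```

Run:
```python
from h import *
o=env.observe(); w=viewer.snapshot("wrist")
print(o["tool_pos"],np.degrees(o["tool_rot"])); cv2.imwrite("pics/w4.png",cv2.resize(w["img"][30:250,180:470],None,fx=2.5,fy=2.5,interpolation=2))
plan([494.9,-246.2,150],95.2,1)
s=viewer.snapshot("scene"); cv2.imwrite("pics/s4.png",cv2.resize(s["img"][190:340,250:430],None,fx=3.5,fy=3.5,interpolation=2))
```

```text
[ 496.02670795 -247.25401747  151.70698388] [1.79947939e+02 3.32669809e-02 9.52227673e+01]
1 x [ 0.0063 -0.0052  0.0088] [0.0021 0.0014 0.0006] mm/row 2.4 deg/row 0.08
```

View pics/w4.png

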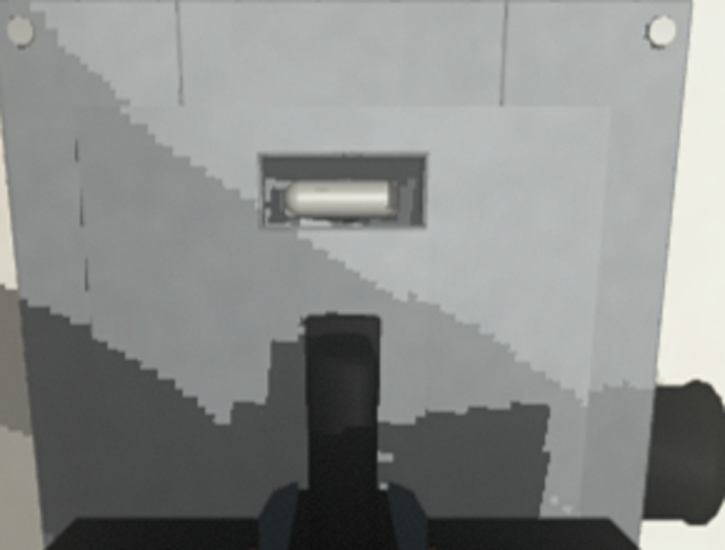

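View pics/s4.png

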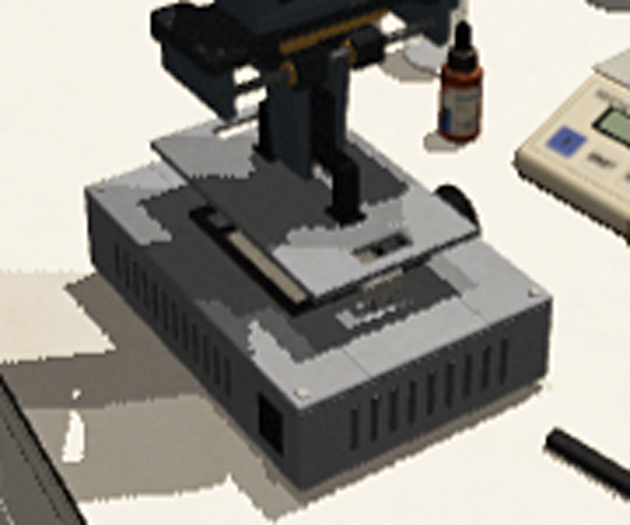

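Wing a sits lengthwise inside the slot: wing centre at crop (338,197), slot centre at (343,191). I'll compute the offset.

Run:
```python
from h import *
o=env.observe(); w=viewer.snapshot("wrist"); tp,tr=o["tool_pos"],o["tool_rot"]; T=R.from_euler("xyz",tr)
print(tp)
f=lambda u,v,z:np.round(T.inv().apply(ray(w,u,v,z,tp,tr)-tp),1)
print("slot",f(180+343/2.5,30+191/2.5,tp[2]-34.4),"wing",f(180+338/2.5,30+198/2.5,97))
```

```text
[ 496.00636181 -247.39649945  151.71711058]
slot [81.4  0.1 34.3] wing [81.2 -1.2 54.7]
```

Emit:
servo_tool(
  steps=[
    [1, 0.002, -0.006, 0.02, 0, 0, 0],
    [1, 0, 0, 0.04, 0, 0, 0],
    [1, 0, 0, 0.04, 0, 0, 0],
    [1, 0, 0, 0.03, 0, 0, 0],
    [1, 0, 0, 0.02, 0, 0, 0],
    [1, 0, 0, 0, 0, 0, 0],
    [1, 0, 0, 0, 0, 0, 0],
  ],
)

```text
t: 21.35
tool_pos: [494.4, -247.1, 120.8]
tool_rot: [-3.142, -0.0, 1.662]
wrist_force: [0.1, -0.1, -4.6]
finger_gap: 13.8
gripper_force: 30.0
```

Emit:
servo_tool(
  steps=[
    [1, 0, 0, 0.01, 0, 0, 0],
    [1, 0, 0, 0.01, 0, 0, 0],
    [1, 0, 0, 0.01, 0, 0, 0],
    [1, 0, 0, 0, 0, 0, 0],
    [1, 0, 0, 0, 0, 0, 0],
  ],
)

```text
t: 21.85
tool_pos: [494.7, -247.3, 115.4]
tool_rot: [3.141, 0.0, 1.662]
wrist_force: [-2.9, 0.8, 7.7]
finger_gap: 13.9
gripper_force: 30.0
```

Emit:
servo_tool(
  steps=[
    [1, 0, 0, 0.005, 0, 0, 0],
    [1, 0, 0, 0.005, 0, 0, 0],
    [1, 0, 0, 0, 0, 0, 0],
    [1, 0, 0, 0, 0, 0, 0],
  ],
)

```text
t: 22.25
tool_pos: [494.7, -247.4, 114.3]
tool_rot: [3.141, 0.0, 1.662]
wrist_force: [-9.2, 5.2, 24.2]
finger_gap: 13.5
gripper_force: 30.0
```

Run:
```python
from h import *
o=env.observe(); w=viewer.snapshot("wrist"); s=viewer.snapshot("scene")
print(o["tool_pos"],o["wrist_force"],o["wrist_torque"],o["gripper_force"])
a=cv2.resize(w["img"][60:200,240:400],(457,400),interpolation=2); b=cv2.resize(s["img"][225:305,285:365],(343,400)[:2],interpolation=2)
cv2.imwrite("pics/f5.png",np.hstack([a,b]))
```

```text
[ 494.68856786 -247.35705542  114.27560233] [-9.22474944  5.16256175 24.19129879] [ 0.76093642  1.67348284 -0.02059846] 30.00413864850998
```

View pics/f5.png

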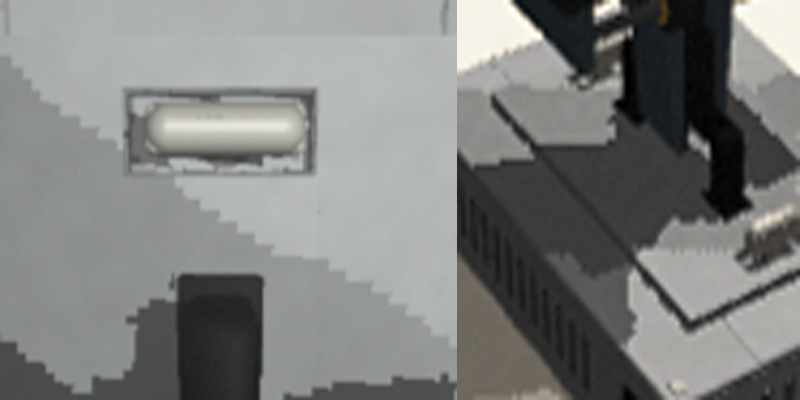

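Both wings stand through the slots above the panel. The press force rose to 24 N with the TCP at 114.3 mm, so the panel is metal to metal on the box. Handing in while holding.

```bash
python3 -c "
from h import *
print(env.hand_in())"
```

```text
the job is handed in; nothing more can be done
None
```

Both wings are turned to their aligned stops, the panel is fitted over them and pressed fully home on the seal, and the arm was still holding it down with about 24 N when I handed in at about 22 s.

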